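# Close the canister and present the carrier board at the mark

## Robot

A 7-joint arm with a two-finger parallel gripper is mounted at the origin on the work surface. World frame = base frame: x ahead of the robot, y to its left, z up, the work surface at z = 0. Lengths are in m, angles in rad, forces in N, time in s.
With the tool pointing down it reaches from about 0.4 to 0.85 m from the base axis. Payload 4.5 kg.
Tool frame: the origin (TCP) lies on the centre line of the jaws, within the pads' length; the fingertips stand r.tip_extent ahead of it and the grasp point (between the pads) is the TCP (r.tip_extent is the distance from the TCP to the fingertips, in m); z points along the fingers, y is the line along which they close (so a half turn about z gives the same grasp; the last joint's range is limited). The gripper opens to 88 mm and grips with 3 to 60 N. Pads are 18 mm wide; open, the fingers measure 123 mm over their backs; the gripper's body (75 mm by 187 mm) begins 45 mm behind the grasp point.
Start: joints at [1.279, 0.689, -0.195, 1.565, 0.157, 0.902, -0.215], TCP at [0.2, -0.592, 0.258] pointing down, gripper open.
Joint ranges: [-3.01, 3.01], [-0.46, 2.08], [-1.47, 1.51], [0.13, 2.56], [-1, 4.14], [0.04, 2.09], [-2.66, 2.66]. Speed limits (rad/s): [2.57, 2.57, 3.14, 3.14, 3.14, 3.14, 3.14].

## Interface

Orientations are given as a unit quaternion [x, y, z, w].
In Python, from plant import sensors, vision, finish_job, r gives the robot as it stands. The module is installed in compiled form; this text tells all that it offers.
- The arm moves only by the tool step_arm, never from a script. Its argument "steps" is a list of rows, each a list of 2 entries, a list of its own where there are three numbers: the shift along the tool's x, y, z in cm, then the turn, a rotation vector about the tool's x, y, z in degrees. A call has 1 to 12 rows; each row shifts and turns the commanded pose from where the row before left it, along the tool's axes as they then stand; what a row does not reach is not made up. A row lasts 1/8 s, in which the tool goes at most 62.5 mm and 10.7 degrees, less where a joint would pass 70% of its speed; a pose out of reach is approached as far as the arm can. A call with a gripper value outside its range is refused whole. "claw" is the opening, from -1 (shut) to 1 (fully open), set as the call begins (left out, the last holds). The fingers move at their own pace and stop on an object; "grip_force" is the grip in N (left out, the last holds). Time passes only in rows, so rows that do not move let the fingers close. It gives the time, the measured TCP pose, the force, the opening and the grip force at its end, in the units of the state.
- sensors.get_state(): the state, without advancing time (a new reading comes with each control period).
- vision.snapshot(name): name is "scene" or "top"; returns a dict with "img" (420x560x3 uint8, red, green, blue), "fx", "fy", "cx", "cy" (pixels), "position" and "rotation" of the camera in the world. Camera axes: x right, y down, z forward; pixel columns grow to the right and rows downward; lengths in m; the calibration is good to about 2 mm. A picture is of the moment at which its call begins. There is no depth.
- finish_job(): hands the job in; it is judged then, once.
The state is a dict: "clock": time; "q": joint angles; "qd": joint speeds; "joint_torque": joint torques, N m; "tool_pos": TCP position; "eef_rot": TCP orientation; "contact_force": force on the tool from outside, world axes, zero at the start; "moment": the same for the moment, N m; "opening": opening from 0.0 (shut) to 1.0 (fully open); "finger_force": force on a finger pad.
Only numpy, scipy, OpenCV 4.12 (cv2) and the standard library are available. Lean on these libraries where they do the work, as an engineer would, in place of code of your own. Each camera call takes 0.05 s, during which the arm holds its last target. There are 200 camera calls.

## Task

Close the loaded steel canister: set the small lid squarely on it and let go. Then slide the white carrier board, with the closed canister riding on it, outward along its stand until its outer end is level with the marker post's pointer. So far out it would tip if let go: keep it flat on the stand and finish while still holding it; leave the other things where they are.

Things in the scene. Friction and masses are not known exactly. Their poses are not given: they have to be found in the camera images.
- stand: fixed low steel stand, 160 mm wide (its x), 260 mm long (its y), flat top 60 mm above the bench; origin at the centre of its underside on the bench. The board slides on top along the stand's y; outward is +y, the outer edge is at y = +130 mm. A lip 8 mm wide and high runs along each long side, 143 mm apart; both ends are open.
- board: white plastic carrier board, loose, lying on the stand between the lips with its long side along the stand's y; 130 mm (x) by 340 mm (y) by 8 mm, about 0.4 kg; origin at the centre of its underside; its outer end is at +y. At the rear (-y) end stands an upright handle.
- board_end (a point): middle of the upper edge of the board's outer end (board x = 0, y = +170 mm, z = 8 mm). At the start it juts 30 to 60 mm beyond the stand's outer edge.
- board_handle (a point): grip point of the board's handle: an upright white plate fixed to the board, 12 mm thick (board y), 70 mm wide (board x), rising 46 mm above the board's top; the point is at its middle, 26 mm above the board's top, 145 mm behind the board's centre. Pinch it from above, the fingers closing along the board's y.
- canister: loaded open round steel canister, loose, standing near the outer end of the board; outer diameter 96 mm, inner diameter 90 mm at the mouth, 60 mm tall, about 0.3 kg, with three capped vials inside (well below the rim); origin at the centre of its underside.
- canister_rim (a point): centre of the canister's mouth, at rim height (60 mm above its underside).
- lid_knob (a point): small lid, the one for the canister: loose, white plastic, 90 g, lies plug down on the bench; disc 100 mm across, 5 mm thick; plug under it, 80 mm across, 6 mm deep, drops into the canister's mouth; black knob 22 wide, 36 tall. The point is in the knob on the axis, 23 mm above the disc's top, 28 mm above the disc's underside (which rests on the rim when seated), 34 mm above the plug's underside.
- big_lid_knob (a point): the same point on a larger lid of the same make (disc diameter 132 mm, plug 112 mm), which does not belong to the canister: a bystander, to be left alone. It may lie in either of the two lid places.
- pointer (a point): tip of the pointer on the fixed marker post: thin level dark steel finger, 3 mm along the path, 71 mm above the bench, square to the board's path, ending about 20 mm beside the board's edge (stand +x); the post (102 mm tall) is 35 to 95 mm further. Axes as the stand's. The board's end is level with it when both have the same position along the stand's y; the overhang is then 175 to 215 mm.
- bowl: bystander: loose steel bowl, 120 mm across, 45 mm high, beyond the stand; origin under its centre
- jar: bystander: loose amber jar, 60 mm across, 80 mm tall, beside the stand on its far side; origin under its centre
- beaker: bystander: loose clear beaker, 60 mm across, 75 mm tall, beside the stand on its far side; origin under its centre
- spatula: bystander: loose spatula, 200 mm long, lying at the front left of the bench
- wash_bottle: bystander: loose white bottle, 64 mm across, 150 mm tall, beyond the lids; origin under its centre
- weight: bystander: loose brass weight, 44 mm across, 58 mm tall, between the robot and the stand; origin under its centre
Mind the look-alikes: they are no part of the job. What is shaped like the part that bears lid_knob but green or purple is not meant.

How it is judged:
By the outcome, as a careful person would: the job done as asked, in the order asked, and still so for the second after the job is handed in, while the arm keeps its last pose, push and grip.
It also fails if it takes over 51 s, if anything falls off the work surface, if the arm or the gripper's body presses on something with over 40 N, if the wrist force passes 120 N, or if a joint passes its speed limit or range.

## Working session

There is one attempt and no reset: what is moved stays moved. The work goes in short steps, Python scripts to look and compute and a tool call to move; the robot and the scene stay as the last step left them, time stands still between calls to the robot, and variables do not carry over. Pictures are saved under pics/ and viewed, at most 10 in all, crops included, and the job is handed in when it is done.

Besides the shell and the picture viewer there is one more tool, called after "Call:" in YAML: its name, and indented under it one key for each argument. step_arm: Moves the arm, as the interface text tells. Its arguments: {"type":"object","properties":{"steps":{"type":"array"},"claw":{"type":"number"},"grip_force":{"type":"number"}},"required":["steps"]}

```bash
mkdir -p pics
cat > h.py <<'E'
import numpy as np, cv2
from plant import sensors, vision, finish_job, r
from scipy.spatial.transform import Rotation as R
def snap(n,save=None):
    s=vision.snapshot(n)
    if save: cv2.imwrite('pics/'+save,s['img'][:,:,::-1])
    return s
def ray(s,u,v):
    d=np.array([(u-s['cx'])/s['fx'],(v-s['cy'])/s['fy'],1.]);return np.array(s['position']),np.array(s['rotation'])@d
def onz(s,u,v,z):
    p,d=ray(s,u,v);return p+d*(z-p[2])/d[2]
def proj(s,P):
    c=np.array(s['rotation']).T@(np.array(P)-s['position']);return c[0]/c[2]*s['fx']+s['cx'],c[1]/c[2]*s['fy']+s['cy']
E
python3 - <<'E'
from h import *
for n in('scene','top'):
    s=snap(n,n+'0.png');print(n,s['fx'],s['position'],np.round(s['rotation'],3).tolist(),s['img'].shape)
    np.save(n+'0.npy',s,allow_pickle=True)
st=sensors.get_state();print(st['tool_pos'],st['eef_rot'],r.tip_extent,st['clock'],st['opening'])
E
```

```text
scene 483.2729505791188 [ 1.54521467 -0.46877889  0.80242394] [0.721, 0.488, -0.266, -0.413] (420, 560, 3)
top 507.9583157297588 [ 0.3288493  -0.00519444  1.56330504] [-0.698, 0.714, -0.041, 0.036] (420, 560, 3)
[ 0.19983362 -0.59164038  0.25700075] [ 9.86752008e-01  1.62233847e-01 -1.91654829e-04 -7.85096637e-04] 0.019 0.1 1.0016389721813475
```

View pics/top0.png

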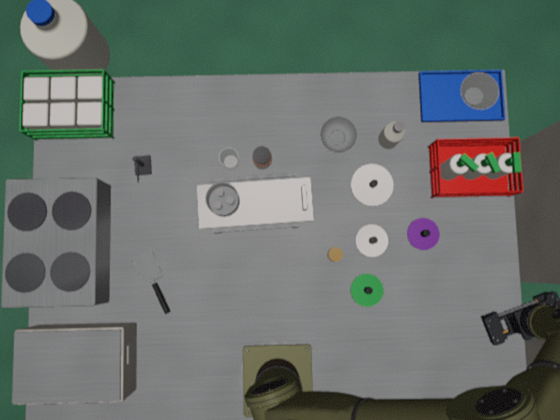

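View pics/scene0.png

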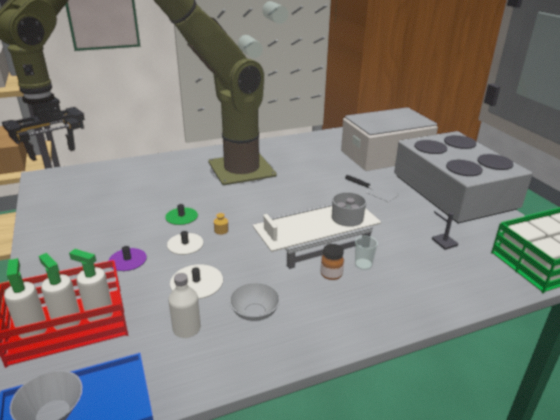

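The top view shows the board at (255,203), with the canister at (222,199), the handle at (306,197) and the post at (142,165). The lid candidates are white (372,240), white (372,184), purple (423,233) and green (367,290). The smaller white one at (372,240) should be the lid. I'll check its diameter and confirm with a crop.

```bash
cat > m.py <<'E'
from h import *
s=np.load('top0.npy',allow_pickle=True).item(); c=np.load('scene0.npy',allow_pickle=True).item()
hsv=cv2.cvtColor(s['img'],cv2.COLOR_RGB2HSV)
w=((hsv[:,:,1]<40)&(hsv[:,:,2]>185)).astype(np.uint8)
w=cv2.morphologyEx(w,cv2.MORPH_CLOSE,np.ones((3,3)))
for k in cv2.findContours(w,cv2.RETR_EXTERNAL,cv2.CHAIN_APPROX_NONE)[0]:
    if cv2.contourArea(k)>300:
        (u,v),(a,b),t=cv2.minAreaRect(k); z=.068 if a/b>1.6 or b/a>1.6 else .011
        P=onz(s,u,v,z); q=cv2.boxPoints(((u,v),(a,b),t))
        Q=np.array([onz(s,*x,z) for x in q]); print('white',round(u),round(v),P.round(4),'sides',np.linalg.norm(Q[1]-Q[0]).round(4),np.linalg.norm(Q[2]-Q[1]).round(4))
        if z>.05: print(Q.round(4).tolist())
crop=s['img'][140:320,180:460]
cv2.imwrite('pics/crop1.png',cv2.resize(crop,(784,504),interpolation=cv2.INTER_CUBIC)[:,:,::-1])
crop=c['img'][160:300,240:470]
cv2.imwrite('pics/crop2.png',cv2.resize(crop,(798,486),interpolation=cv2.INTER_CUBIC)[:,:,::-1])
cv2.imwrite('pics/crop3.png',cv2.resize(s['img'][130:240,110:320],(798,418),interpolation=cv2.INTER_CUBIC)[:,:,::-1])
E
python3 m.py
```

```text
Traceback (most recent call last):
  File "m.py", line 9, in <module>
    P=onz(s,u,v,z); q=cv2.boxPoints(((u,v),(a,b),t))
  File "h.py", line 11, in onz
    p,d=ray(s,u,v);return p+d*(z-p[2])/d[2]
        ~~~^^^^^^^
  File "h.py", line 9, in ray
    d=np.array([(u-s['cx'])/s['fx'],(v-s['cy'])/s['fy'],1.]);return np.array(s['position']),np.array(s['rotation'])@d
                                                                                            ~~~~~~~~~~~~~~~~~~~~~~~^~
ValueError: matmul: Input operand 1 has a mismatch in its core dimension 0, with gufunc signature (n?,k),(k,m?)->(n?,m?) (size 3 is different from 4)
```

Rotation is a quaternion, so I'll fix the helper.

```bash
sed -i "s/np.array(s\['rotation'\])/R.from_quat(s['rotation']).as_matrix()/" h.py; python3 m.py
```

```text
white 372 240 [ 0.4101 -0.2964  0.011 ] sides 0.0952 0.0918
white 254 202 [0.5267 0.0573 0.068 ] sides 0.3394 0.1252
[[0.5808, 0.23, 0.068], [0.598, -0.109, 0.068], [0.473, -0.1142, 0.068], [0.4562, 0.2217, 0.068]]
white 372 184 [ 0.5819 -0.3036  0.011 ] sides 0.1276 0.1223
white 34 114 [0.828  0.7438 0.011 ] sides 0.0658 0.0645
white 89 113 [0.8277 0.5735 0.011 ] sides 0.069 0.0645
white 62 113 [0.8294 0.658  0.011 ] sides 0.0645 0.069
white 62 88 [0.9121 0.6584 0.011 ] sides 0.0662 0.062
white 36 88 [0.9139 0.7433 0.011 ] sides 0.0662 0.062
white 90 86 [0.9137 0.5735 0.011 ] sides 0.0663 0.062
```

View pics/crop1.png

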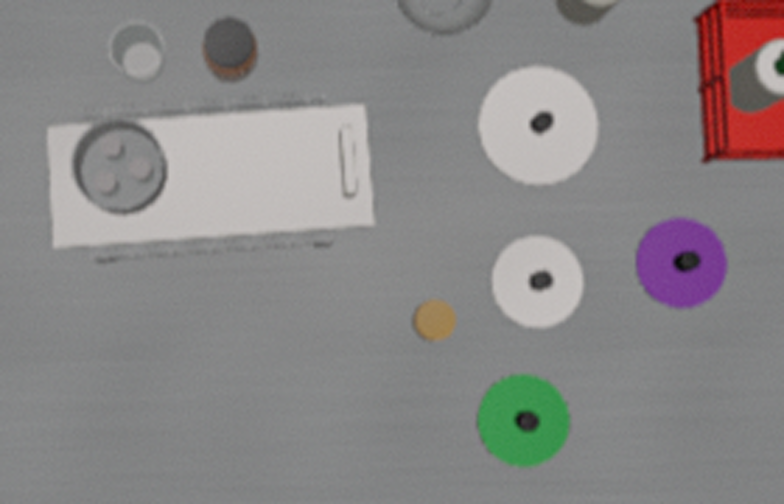

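View pics/crop3.png

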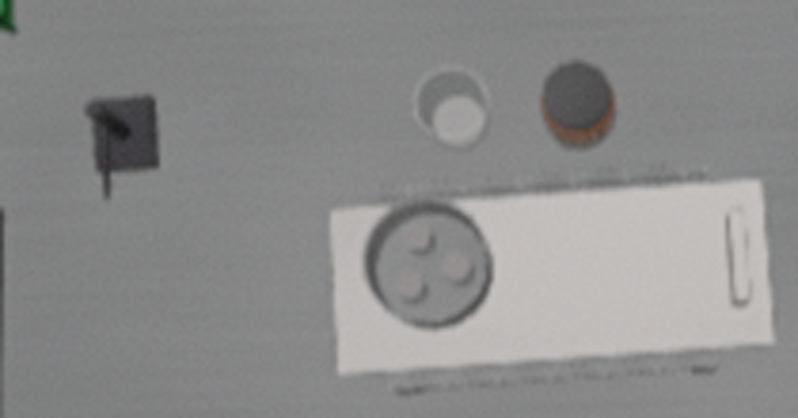

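The small white lid at (372,240) measures about 95 mm, against about 128 mm for the other white one at (372,184). Purple and green are excluded, so the first is the right lid. In crop 3 the pointer tip is at about (107,197), which is full-image (138.2,181.8). The rim centre is about (223,200).

```bash
cat > m2.py <<'E'
from h import *
s=np.load('top0.npy',allow_pickle=True).item(); c=np.load('scene0.npy',allow_pickle=True).item()
g=cv2.resize(cv2.cvtColor(s['img'],cv2.COLOR_RGB2GRAY)[160:240,180:270],None,fx=6,fy=6,interpolation=cv2.INTER_CUBIC)
C=cv2.HoughCircles(cv2.GaussianBlur(g,(9,9),2),cv2.HOUGH_GRADIENT,1,200,param1=80,param2=20,minRadius=80,maxRadius=115)[0][0]
u,v=180+(C[0]-2.5)/6,160+(C[1]-2.5)/6
rim=onz(s,u,v,.128);print('rim px',u,v,C[2]/6,rim,'r',C[2]/6*(1.563-.128)/508)
tip=onz(s,138.2,181.8,.071);print('pointer',tip)
f=np.array([0.4101,-0.2964,.034])
d=np.array([-.0503,.9987,0]); end=np.array([.5185,.2259,.068]); han=end-d*.315+[0,0,.026]
print('handle',han,'to go',(tip-end)@d,'lateral',(tip-end)@[.9987,.0503,0])
img=c['img'].copy(); img=cv2.resize(img[100:320],None,fx=1,fy=1)
big=cv2.resize(c['img'][170:290,150:470],(800,300),interpolation=cv2.INTER_CUBIC)
for P in (rim,tip,f,han,end):
    a,b=proj(c,P);print('scene px',a,b);cv2.drawMarker(big,(int((a-150)*2.5),int((b-170)*2.5)),(255,0,0),cv2.MARKER_CROSS,12,1)
cv2.imwrite('pics/ov.png',big[:,:,::-1])
E
python3 m2.py
cat > go.py <<'E'
import sys
from h import *
st=sensors.get_state();Rm=R.from_quat(st['eef_rot']).as_matrix()
t=np.array([float(x) for x in sys.argv[1:4]])
y=Rm[:,1];print('pos',st['tool_pos'].round(4),'yang',np.degrees(np.arctan2(y[1],y[0])).round(2),'tilt',np.degrees(np.arccos(-Rm[2,2])).round(2),'tooldelta cm',(Rm.T@(t-st['tool_pos'])*100).round(2),'F',np.round(st['contact_force'],1),'t',st['clock'],st['opening'],st['finger_force'])
E
python3 go.py 0.4101 -0.2964 .034
```

```text
rim px 223.16667 198.66667 17.366667 [0.53101249 0.14365159 0.128     ] r 0.049057413
pointer [0.59506006 0.40132212 0.071     ]
handle [ 0.5343445 -0.0886905  0.094    ] to go 0.17134309687754962 lateral 0.08528426096999885
scene px 346.39237550361065 199.50164750739972
scene px 432.71893603464025 211.15153579557088
scene px 183.67964255105449 235.9712986496322
scene px 269.0638430540849 226.388452782914
scene px 367.35588134873467 210.25290019291538
pos [ 0.1998 -0.5916  0.257 ] yang -71.33 tilt 0.09 tooldelta cm [ 29.38 -21.2   22.33] F [ 0.1 -0.5 -0.8] t 0.1 1.0016389721813475 0.0
```

View pics/ov.png

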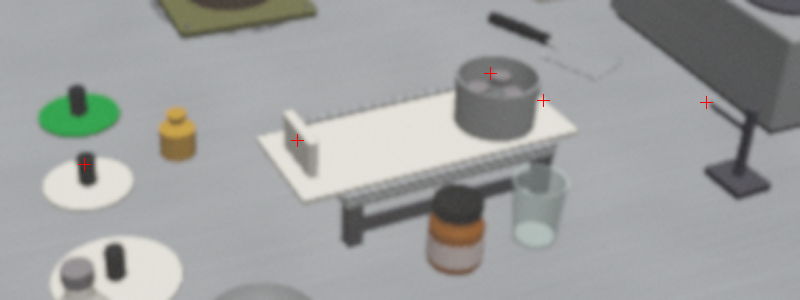

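Call:
step_arm:
  steps:
    - [[0,0,0],[0,0,7.9]]
    - [[0,0,0],[0,0,7.9]]
  claw: 1

```text
clock: 0.35
tool_pos: [0.1999, -0.5918, 0.2572]
eef_rot: [1.0, 0.023, -0.0, -0.001]
contact_force: [-0.6, -0.4, 0.3]
opening: 1.004
finger_force: 0.0
```

The crop confirms the target: the small white lid with its black knob at about (87,168). The predicted marks sit within about 4 display pixels (about 1.5 image px) of the features. Moving above the lid.

Call:
step_arm:
  steps:
    - [[2.2,-2.9,1],[0,0,0]]
    - [[3.3,-4.3,2.4],[0,0,0]]
    - [[3.3,-4.3,2.4],[0,0,0]]
    - [[3.3,-4.3,2.4],[0,0,0]]
    - [[3.3,-4.3,2.4],[0,0,0]]
    - [[3.3,-4.3,2.4],[0,0,0]]
    - [[2.6,-3,1.7],[0,0,0]]
    - [[1.0,-1.15,1],[0,0,0]]
    - [[0,0,0],[0,0,0]]
    - [[0,0,0],[0,0,0]]

```text
clock: 1.6
tool_pos: [0.4073, -0.2981, 0.1012]
eef_rot: [1.0, 0.023, -0.0, 0.001]
contact_force: [0.5, -0.6, -0.8]
opening: 1.0
finger_force: 0.0
```

```bash
python3 - <<'E'
from h import *
s=snap('scene'); t=snap('top')
b=cv2.resize(s['img'][150:270,110:270],(800,600),interpolation=cv2.INTER_CUBIC)
p=np.array(sensors.get_state()['tool_pos']);a=proj(s,p);print(p,a,'top',proj(t,p))
cv2.drawMarker(b,(int((a[0]-110)*5),int((a[1]-150)*5)),(255,0,0),0,16,1)
a=proj(s,[p[0],p[1],.034]);cv2.drawMarker(b,(int((a[0]-110)*5),int((a[1]-150)*5)),(255,0,255),0,16,1)
cv2.imwrite('pics/hov.png',b[:,:,::-1])
E
python3 go.py 0.4101 -0.2964 .034
```

```text
[ 0.40743971 -0.2979512   0.10135841] (np.float64(180.64675874072), np.float64(215.1200706578635)) top (np.float64(377.88931362289026), np.float64(239.14012592620097))
pos [ 0.4074 -0.298   0.1014] yang -87.34 tilt 0.1 tooldelta cm [ 0.27 -0.15  6.74] F [ 0.4 -0.5 -0.3] t 1.7 0.9960924812983504 0.0
```

View pics/hov.png

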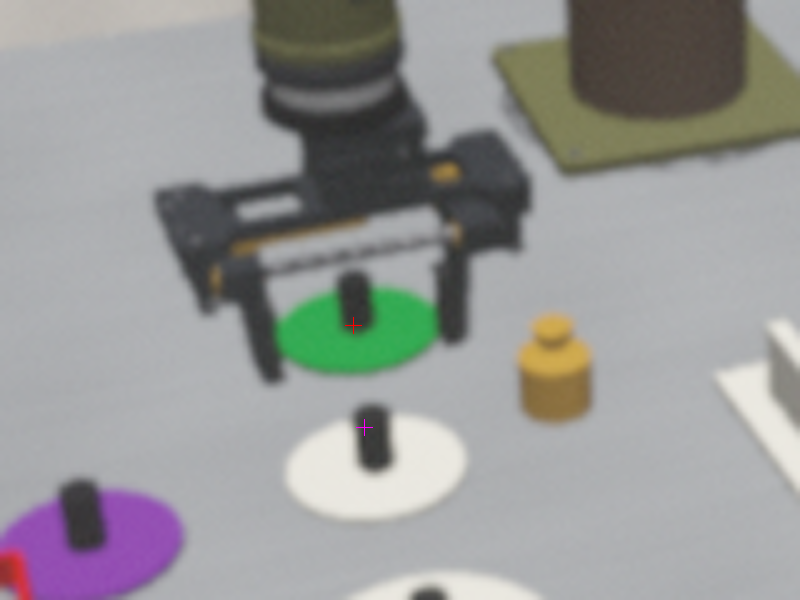

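The hover view shows the jaws straddling the knob at (372,430). The fingertip midpoint lines up to about 1 mm after the 1 px camera bias. Descending and gripping.

Call:
step_arm:
  steps:
    - [[0.15,-0.1,1.5],[0,0,0]]
    - [[0,0,2.2],[0,0,0]]
    - [[0,0,2.0],[0,0,0]]
    - [[0,0,1.0],[0,0,0]]
    - [[0,0,0],[0,0,0]]

```text
clock: 2.33
tool_pos: [0.4094, -0.2947, 0.033]
eef_rot: [1.0, 0.025, -0.001, -0.0]
contact_force: [-0.2, -0.2, 0.1]
opening: 1.003
finger_force: 0.0
```

Call:
step_arm:
  steps:
    - [[0,0,0],[0,0,0]]
    - [[0,0,0],[0,0,0]]
    - [[0,0,0],[0,0,0]]
    - [[0,0,0],[0,0,0]]
    - [[0,0,0],[0,0,0]]
    - [[0,0,0],[0,0,0]]
  claw: -1
  grip_force: 25

```text
clock: 3.08
tool_pos: [0.41, -0.2947, 0.0337]
eef_rot: [1.0, 0.025, 0.0, 0.0]
contact_force: [-0.1, 0.7, -0.2]
opening: 0.344
finger_force: 0.0
```

```bash
python3 go.py 0.4101 -0.2964 .034
```

```text
pos [ 0.41   -0.2947  0.0337] yang -87.13 tilt 0.0 tooldelta cm [ 0.    0.17 -0.03] F [-0.1  0.7 -0.2] t 3.075 0.34401866855368135 0.0
```

Call:
step_arm:
  steps:
    - [[0,0,0],[0,0,0]]
    - [[0,0,0],[0,0,0]]
    - [[0,0,0],[0,0,0]]
    - [[0,0,0],[0,0,0]]

```text
clock: 3.58
tool_pos: [0.41, -0.2948, 0.0337]
eef_rot: [1.0, 0.025, 0.0, 0.0]
contact_force: [0.4, -0.5, 0.1]
opening: 0.24
finger_force: 25.0
```

Call:
step_arm:
  steps:
    - [[0,0,-1],[0,0,0]]
    - [[0,0,-2.5],[0,0,0]]
    - [[0,0,-4],[0,0,0]]
    - [[0,0,-4],[0,0,0]]
    - [[0,0,-4],[0,0,0]]
    - [[0,0,-1.5],[0,0,0]]
    - [[0,0,0],[0,0,0]]

```text
clock: 4.45
tool_pos: [0.4103, -0.2949, 0.2052]
eef_rot: [1.0, 0.025, 0.001, 0.001]
contact_force: [-0.0, 0.3, -1.3]
opening: 0.239
finger_force: 25.0
```

```bash
python3 go.py 0.530 0.144 .200
```

```text
pos [ 0.4103 -0.2949  0.2052] yang -87.13 tilt 0.16 tooldelta cm [ 14.16 -43.24   0.49] F [-0.   0.3 -1.3] t 4.45 0.23853692874993396 24.999995324760675
```

Lid gripped. Carrying it above the canister.

Call:
step_arm:
  steps:
    - [[0.7,-2.2,0],[0,0,0]]
    - [[1.3,-4,0],[0,0,0]]
    - [[1.65,-5,0],[0,0,0]]
    - [[1.65,-5,0],[0,0,0]]
    - [[1.65,-5,0],[0,0,0]]
    - [[1.65,-5,0],[0,0,0]]
    - [[1.65,-5,0],[0,0,0]]
    - [[1.65,-5,0],[0,0,0]]
    - [[1.3,-4,0],[0,0,0]]
    - [[0.7,-2.2,0],[0,0,0]]
    - [[0.2,-0.9,0],[0,0,0]]
    - [[0,0,1.2],[0,0,0]]

```text
clock: 5.95
tool_pos: [0.5291, 0.1446, 0.1913]
eef_rot: [1.0, 0.025, 0.0, 0.0]
contact_force: [-0.2, -0.7, -1.2]
opening: 0.236
finger_force: 25.0
```

Call:
step_arm:
  steps:
    - [[0,0,0.6],[0,0,0]]
    - [[0,0,0],[0,0,0]]

```text
clock: 6.2
tool_pos: [0.5285, 0.1432, 0.1849]
eef_rot: [1.0, 0.024, -0.001, 0.001]
contact_force: [-0.3, -0.0, -1.1]
opening: 0.244
finger_force: 25.0
```

```bash
python3 go.py 0.530 0.145 .156
python3 - <<'E'
from h import *
s=snap('scene')
np.save('hov2.npy',s,allow_pickle=True)
b=cv2.resize(s['img'][130:250,280:440],(800,600),interpolation=cv2.INTER_CUBIC)
p=np.array(sensors.get_state()['tool_pos'])
for z in (p[2]-.028,.128,.068):
  a=proj(s,[p[0],p[1],z]);print(z,(a[0]-280)*5,(a[1]-130)*5);cv2.drawMarker(b,(int((a[0]-280)*5),int((a[1]-130)*5)),(255,0,0),0,16,1)
cv2.imwrite('pics/hov2.png',b[:,:,::-1])
E
```

```text
pos [0.5285 0.1432 0.1849] yang -87.25 tilt 0.14 tooldelta cm [ 0.17 -0.18  2.89] F [-0.3 -0.  -1.1] t 6.2 0.24443054114603321 24.99995735473931
0.15732338791547185 334.22247693976004 299.9418594176801
0.128 329.8512986475282 345.74889322488036
0.068 321.2057098395539 436.3488990662795
```

View pics/hov2.png

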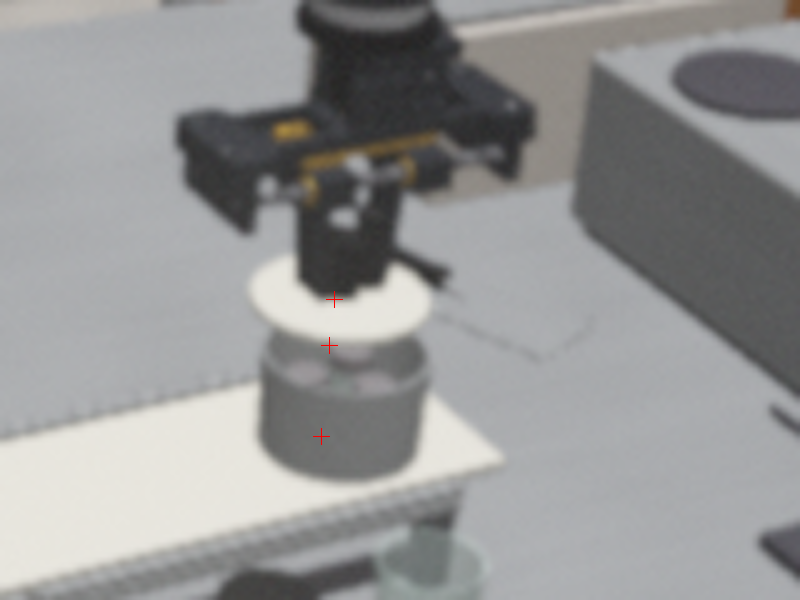

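The view shows the lid disc centred at about u=340 and the canister at about u=345 at the rim, while the projected TCP axis at rim height is 330+6. The canister looks a few mm to camera-right, so I'll measure it numerically.

Run:
```python
from h import *
s=np.load('hov2.npy',allow_pickle=True).item();t=np.load('top0.npy',allow_pickle=True).item()
print('cam axes',R.from_quat(s['rotation']).as_matrix().round(2).T.tolist())
g=s['img'].astype(int).sum(2)//3
hs=cv2.cvtColor(s['img'],cv2.COLOR_RGB2HSV)
for v in (188,190,196,200,204,208,212): print(v,g[v,325:375].tolist())
gt=t['img'].astype(int).sum(2)//3
print('top row199',gt[199,200:246].tolist());print('top col223',gt[176:224,223].tolist())
```

```text
cam axes [[0.38, 0.92, 0.02], [0.49, -0.18, -0.86], [-0.79, 0.34, -0.52]]
188 [175, 174, 174, 176, 186, 206, 222, 226, 227, 227, 226, 226, 227, 225, 221, 209, 179, 130, 87, 70, 68, 68, 63, 61, 64, 87, 138, 176, 190, 195, 199, 208, 221, 226, 226, 226, 225, 225, 225, 217, 196, 164, 145, 144, 150, 154, 161, 167, 171, 172]
190 [174, 174, 174, 174, 173, 184, 210, 222, 226, 227, 226, 225, 227, 226, 227, 226, 223, 213, 193, 184, 190, 192, 190, 188, 191, 197, 209, 221, 226, 226, 227, 227, 226, 226, 227, 227, 227, 226, 227, 224, 212, 187, 175, 172, 171, 170, 168, 165, 170, 172]
196 [174, 174, 175, 175, 175, 177, 176, 173, 162, 142, 129, 137, 153, 171, 182, 192, 201, 209, 215, 218, 221, 222, 223, 223, 223, 223, 223, 223, 223, 222, 221, 218, 214, 207, 198, 187, 173, 160, 163, 168, 172, 173, 173, 172, 173, 173, 171, 168, 162, 158]
200 [174, 175, 174, 175, 175, 173, 168, 153, 140, 121, 113, 116, 117, 117, 119, 119, 121, 121, 119, 121, 121, 126, 139, 145, 149, 150, 150, 147, 140, 127, 115, 112, 110, 109, 106, 102, 101, 100, 101, 117, 148, 168, 172, 171, 172, 172, 172, 172, 172, 172]
204 [168, 172,
[... 539 characters left out ...]
, 99, 101, 104, 103, 107, 106, 107, 108, 110, 109, 110, 110, 109, 113, 112, 112, 113, 113, 113, 114, 115, 115, 116, 115, 116, 113, 114, 112, 112, 113, 123, 166, 206, 223, 226, 222, 213, 198, 182, 176, 172, 172]
top row199 [183, 182, 184, 185, 183, 157, 109, 81, 94, 127, 138, 139, 139, 139, 138, 137, 137, 136, 136, 133, 136, 135, 136, 135, 133, 137, 140, 143, 144, 143, 144, 145, 143, 136, 125, 131, 131, 121, 105, 130, 184, 192, 191, 189, 190, 189]
top col223 [135, 131, 136, 137, 128, 127, 121, 101, 87, 93, 117, 133, 137, 133, 131, 127, 112, 106, 105, 112, 120, 130, 133, 135, 137, 136, 135, 133, 135, 136, 133, 132, 136, 136, 139, 138, 138, 139, 123, 107, 136, 175, 186, 186, 187, 185, 186, 186]
```

Rim centre in the scene view is u≈348.2 against 347.0 expected, so a shift of about +3 mm in y. The top-view edges agree. Correcting, then lowering gently.

Call:
step_arm:
  steps:
    - [[0.14,-0.32,0.5],[0,0,0]]
    - [[0,0,1.0],[0,0,0]]
    - [[0,0,0.5],[0,0,0]]
    - [[0,0,0.3],[0,0,0]]
    - [[0,0,0.2],[0,0,0]]
    - [[0,0,0.2],[0,0,0]]
    - [[0,0,0],[0,0,0]]

```text
clock: 7.12
tool_pos: [0.5303, 0.148, 0.1587]
eef_rot: [1.0, 0.025, 0.0, 0.0]
contact_force: [-0.5, -0.6, -0.3]
opening: 0.24
finger_force: 25.0
```

```bash
python3 go.py 0.530 0.147 .156; python3 -c "
from h import *;print(sensors.get_state()['moment'])"
```

```text
pos [0.5303 0.148  0.1587] yang -87.14 tilt 0.0 tooldelta cm [-0.04  0.1   0.27] F [-0.5 -0.6 -0.3] t 7.125 0.23980371756764313 25.000008204951882
[ 0.09014419 -0.01955592 -0.03251295]
```

The plug is 3 mm into the mouth with no contact force. Lowering the rest.

Call:
step_arm:
  steps:
    - [[0,0,0.15],[0,0,0]]
    - [[0,0,0.1],[0,0,0]]
    - [[0,0,0.05],[0,0,0]]
    - [[0,0,0],[0,0,0]]

```text
clock: 7.62
tool_pos: [0.5303, 0.148, 0.1558]
eef_rot: [1.0, 0.025, 0.0, 0.0]
contact_force: [1.0, -0.3, 0.5]
opening: 0.235
finger_force: 25.0
```

```bash
python3 go.py 0.530 0.147 .156
```

```text
pos [0.5303 0.148  0.1558] yang -87.13 tilt 0.0 tooldelta cm [-0.04  0.1  -0.02] F [ 1.  -0.3  0.5] t 7.625 0.23540902801292574 25.00003877095878
```

Call:
step_arm:
  steps:
    - [[0,0,0],[0,0,0]]
    - [[0,0,0],[0,0,0]]
    - [[0,0,0],[0,0,0]]
    - [[0,0,0],[0,0,0]]
    - [[0,0,0],[0,0,0]]
    - [[0,0,-1],[0,0,0]]
    - [[0,0,-3],[0,0,0]]
    - [[0,0,-4],[0,0,0]]
    - [[0,0,-1],[0,0,0]]
  claw: 1

```text
clock: 8.75
tool_pos: [0.5318, 0.1483, 0.2486]
eef_rot: [1.0, 0.025, 0.003, -0.001]
contact_force: [-0.1, 0.1, -0.5]
opening: 1.002
finger_force: 0.0
```

Call:
step_arm:
  steps:
    - [[0,2,0],[0,0,0]]
    - [[0,4.5,0],[0,0,0]]
    - [[0,5,0],[0,0,0]]
    - [[0,5,0],[0,0,0]]
    - [[0,4.5,0],[0,0,0]]
    - [[0,2.4,0],[0,0,0]]
    - [[0,0,3],[0,0,0]]
    - [[0,0,3],[0,0,0]]
    - [[0,0,0],[0,0,0]]

```text
clock: 9.88
tool_pos: [0.5391, -0.0869, 0.1829]
eef_rot: [1.0, 0.024, -0.004, -0.0]
contact_force: [-1.2, -1.3, 0.2]
opening: 1.0
finger_force: 0.0
```

```bash
python3 go.py 0.534 -0.0885 .094;  python3 - <<'E'
from h import *
s=snap('scene');t=snap('top')
np.save('s3.npy',s,allow_pickle=True);np.save('t3.npy',t,allow_pickle=True)
b=cv2.resize(s['img'][150:250,250:450],(800,400),interpolation=cv2.INTER_CUBIC)
p=np.array(sensors.get_state()['tool_pos'])
a=proj(s,[p[0],p[1],.094]);cv2.drawMarker(b,(int((a[0]-249.5)*4),int((a[1]-149.5)*4)),(255,0,0),0,16,1)
c=cv2.resize(t['img'][170:236,120:320],(800,264)[:2],interpolation=cv2.INTER_CUBIC)
cv2.imwrite('pics/s3.png',np.vstack([b,c[:200]])[:,:,::-1])
E
```

```text
pos [ 0.5391 -0.0869  0.1829] yang -87.22 tilt 0.43 tooldelta cm [-0.45  0.14  8.9 ] F [-1.2 -1.3  0.2] t 9.875 1.0000420177406033 0.0
```

View pics/s3.png

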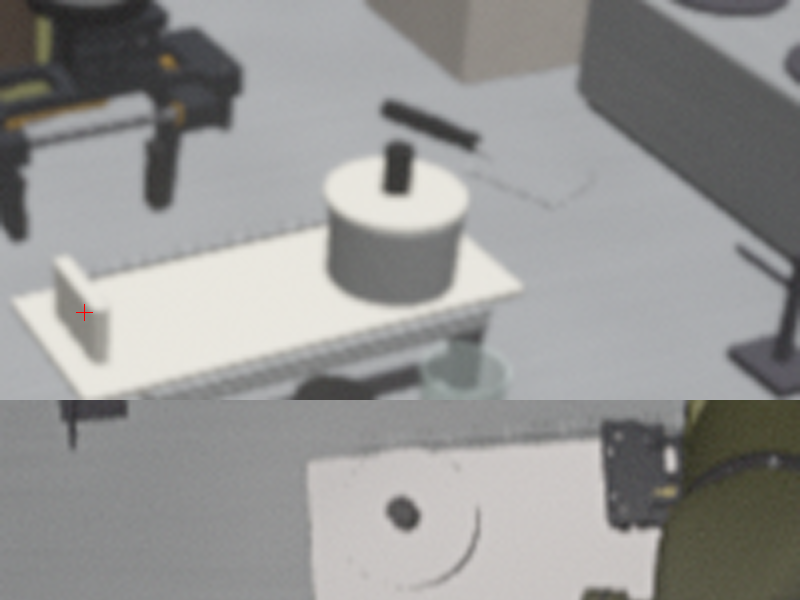

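The picture shows the lid level and centred on the canister at (397,190). The jaws straddle the handle at (85,310). Lowering onto the handle and gripping.

Call:
step_arm:
  steps:
    - [[-0.4,0,2],[0,0,0]]
    - [[0,0,3],[0,0,0]]
    - [[0,0,2.4],[0,0,0]]
    - [[0,0,1.2],[0,0,0]]
    - [[0,0,0],[0,0,0]]

```text
clock: 10.6
tool_pos: [0.5382, -0.0861, 0.0999]
eef_rot: [1.0, 0.025, -0.0, 0.0]
contact_force: [-0.4, 0.1, 0.1]
opening: 1.0
finger_force: 0.0
```

```bash
python3 go.py 0.534 -0.087 .094
```

```text
pos [ 0.5382 -0.0861  0.0999] yang -87.13 tilt 0.01 tooldelta cm [-0.42  0.07  0.59] F [-0.4  0.1  0.1] t 10.6 0.9997061256180745 0.0
```

Call:
step_arm:
  steps:
    - [[0,0,0],[0,0,0]]
    - [[0,0,0],[0,0,0]]
    - [[0,0,0],[0,0,0]]
    - [[0,0,0],[0,0,0]]
    - [[0,0,0],[0,0,0]]
    - [[0,0,0],[0,0,0]]
    - [[0,0,0],[0,0,0]]
    - [[0,0,0],[0,0,0]]
    - [[0,0,0],[0,0,0]]
    - [[0,0,0],[0,0,0]]
    - [[0,0,0],[0,0,0]]
  claw: -1
  grip_force: 45

```text
clock: 11.98
tool_pos: [0.538, -0.0866, 0.0997]
eef_rot: [1.0, 0.025, 0.0, 0.0]
contact_force: [-0.1, -4.4, -0.8]
opening: 0.131
finger_force: 45.0
```

```bash
python3 go.py 0.534 -0.087 .094; python3 -c "
from h import *;print(sensors.get_state()['moment'])"
```

```text
pos [ 0.538  -0.0866  0.0997] yang -87.18 tilt 0.05 tooldelta cm [-0.4   0.02  0.57] F [-0.1 -4.4 -0.8] t 11.975 0.13144495559040315 44.999890280887485
[-0.81318864 -0.02592227 -0.01212769]
```

Handle gripped. First leg of the slide.

Call:
step_arm:
  steps:
    - [[0,-0.3,0],[0,0,0]]
    - [[0,-0.6,0],[0,0,0]]
    - [[0,-0.9,0],[0,0,0]]
    - [[0,-1.1,0],[0,0,0]]
    - [[0,-1.1,0],[0,0,0]]
    - [[0,-1.1,0],[0,0,0]]
    - [[0,-1.1,0],[0,0,0]]
    - [[0,-1.1,0],[0,0,0]]
    - [[0,-1.1,0],[0,0,0]]
    - [[0,-0.9,0],[0,0,0]]
    - [[0,-0.6,0],[0,0,0]]
    - [[0,-0.3,0],[0,0,0]]

```text
clock: 13.48
tool_pos: [0.533, 0.0161, 0.0999]
eef_rot: [1.0, 0.025, 0.0, 0.0]
contact_force: [0.3, -6.3, 1.5]
opening: 0.131
finger_force: 45.0
```

```bash
python3 go.py 0.534 0.084 .0997
python3 - <<'E'
from h import *
st=sensors.get_state();print(st['moment'].round(2),R.from_quat(st['eef_rot']).as_matrix()[:,2].round(4))
t=snap('top');g=t['img'].astype(int).sum(2)//3
d=np.array([-.0503,.9987])
np.save('t4.npy',t,allow_pickle=True)
# board end edge, sub-pixel along rows
pts=[]
for v in range(190,222,2):
    row=g[v,120:240].astype(float); i=np.where((row[:-1]<170)&(row[1:]>=170))[0]
    if len(i): k=i[0];pts.append((120+k+(170-row[k])/(row[k+1]-row[k]),v))
print([(round(a,1),b) for a,b in pts])
E
```

```text
pos [0.533  0.0161 0.0999] yang -87.13 tilt 0.04 tooldelta cm [ 0.44 -6.77  0.02] F [ 0.3 -6.3  1.5] t 13.475 0.13092562449969886 45.00252686440945
[-1.34 -0.09  0.06] [ 3.e-04 -6.e-04 -1.e+00]
[(np.float64(161.5), 190), (np.float64(161.5), 192), (np.float64(161.5), 194), (np.float64(161.5), 196), (np.float64(161.5), 198), (np.float64(161.6), 200), (np.float64(161.8), 202), (np.float64(161.9), 204), (np.float64(162.1), 206), (np.float64(162.3), 208), (np.float64(162.5), 210), (np.float64(162.4), 212), (np.float64(162.6), 214), (np.float64(162.5), 216), (np.float64(162.5), 218), (np.float64(162.6), 220)]
```

```bash
cat > e.py <<'E'
from h import *
import sys
def edge(t,lo,hi=240):
    g=t['img'].astype(float).mean(2);pts=[]
    for v in range(190,222):
        row=g[v,lo:hi];k=np.argmax(row>200);m=row[k-6:k-2].mean();th=(m+row[k+2:k+5].mean())/2
        i=k-6+np.where(row[k-6:k+1]<th)[0][-1]
        pts.append(onz(t,lo+i+(th-row[i])/(row[i+1]-row[i]),v,.068)[:2])
    return np.array(pts)
d=np.array([-.0503,.9987]);
def ptr(t):
    g=t['img'].astype(float).mean(2);o=[]
    for v in range(171,184):
        row=g[v,130:148];w=np.clip(np.median(row)-row-8,0,None);w[:4]=0;w[13:]=0
        if w.sum()>15:o.append((v,(w@np.arange(130,148))/w.sum(),w.sum()))
    return o
for f in sys.argv[1:]:
    t=np.load(f,allow_pickle=True).item()
    E=edge(t,100);s=E@d;print(f,'edge s',np.median(s).round(4),s.std().round(4),'slope',np.degrees(np.polyfit(E@[d[1],-d[0]],s,1)[0]).round(2))
    o=ptr(t)
    for v,u,w in o:print(v,round(u,2),round(w),(onz(t,u,v,.071)[:2]@d).round(4))
E
python3 e.py top0.npy t4.npy
```

```text
Traceback (most recent call last):
  File "e.py", line 19, in <module>
    E=edge(t,100);s=E@d;print(f,'edge s',np.median(s).round(4),s.std().round(4),'slope',np.degrees(np.polyfit(E@[d[1],-d[0]],s,1)[0]).round(2))
  File "e.py", line 7, in edge
    i=k-6+np.where(row[k-6:k+1]<th)[0][-1]
          ~~~~~~~~~~~~~~~~~~~~~~~~~~~~^^^^
IndexError: index -1 is out of bounds for axis 0 with size 0
```

```bash
sed -i 's/row>200/row>165/; s/k+2:k+5/k+2:k+4/; s/range(190,222)/range(192,218)/' e.py; python3 e.py top0.npy t4.npy
```

```text
top0.npy edge s 0.1999 0.0005 slope -0.35
174 137.98 57 0.3705
175 137.44 103 0.3723
176 137.47 104 0.3723
177 137.66 105 0.3718
178 137.73 102 0.3718
179 137.72 94 0.3719
180 137.65 79 0.3723
181 137.64 61 0.3724
182 137.61 23 0.3726
t4.npy edge s 0.3045 0.0004 slope 0.38
174 137.72 52 0.3713
175 137.44 99 0.3722
176 137.49 114 0.3722
177 137.63 109 0.3719
178 137.78 113 0.3716
179 137.68 94 0.372
180 137.61 80 0.3724
181 137.67 64 0.3723
182 137.64 23 0.3726
```

The pointer is at s=0.3721 and the board end at 0.3045, so about 67 mm remain.

Call:
step_arm:
  steps:
    - [[0,-0.3,0],[0,0,0]]
    - [[0,-0.6,0],[0,0,0]]
    - [[0,-0.8,0],[0,0,0]]
    - [[0,-0.8,0],[0,0,0]]
    - [[0,-0.8,0],[0,0,0]]
    - [[0,-0.8,0],[0,0,0]]
    - [[0,-0.8,0],[0,0,0]]
    - [[0,-0.6,0],[0,0,0]]
    - [[0,-0.4,0],[0,0,0]]
    - [[0,-0.1,0],[0,0,0]]
    - [[0,0,0],[0,0,0]]
  grip_force: 55

```text
clock: 14.9
tool_pos: [0.5302, 0.0744, 0.1004]
eef_rot: [1.0, 0.024, 0.0, 0.001]
contact_force: [0.6, -7.8, 6.3]
opening: 0.129
finger_force: 55.0
```

```bash
python3 go.py 0.534 0.084 .0997
python3 - <<'E'
from h import *
st=sensors.get_state();print(st['moment'].round(2))
t=snap('top');np.save('t5.npy',t,allow_pickle=True)
E
python3 e.py t5.npy
```

```text
pos [0.5302 0.0744 0.1004] yang -87.22 tilt 0.13 tooldelta cm [ 0.43 -0.94  0.07] F [ 0.6 -7.8  6.3] t 14.9 0.12869369687055435 55.03570480272174
[-1.73 -0.07 -0.02]
t5.npy edge s 0.3626 0.0004 slope -0.3
174 138.04 60 0.3703
175 137.45 106 0.3722
176 137.49 106 0.3722
177 137.62 108 0.372
178 137.77 114 0.3717
179 137.69 97 0.372
180 137.57 85 0.3725
181 137.63 65 0.3725
182 137.67 21 0.3725
```

Call:
step_arm:
  steps:
    - [[0,-0.3,0],[0,0,0]]
    - [[0,-0.4,0.05],[0,0,0]]
    - [[0,-0.2,0.05],[0,0,0]]
    - [[0,0,0],[0,0,0]]
    - [[0,0,0],[0,0,0]]

```text
clock: 15.58
tool_pos: [0.53, 0.0823, 0.0999]
eef_rot: [1.0, 0.024, 0.001, 0.002]
contact_force: [0.2, -9.7, 10.1]
opening: 0.131
finger_force: 55.0
```

```bash
python3 go.py 0.534 0.084 .0997
python3 - <<'E'
from h import *
st=sensors.get_state();print(st['moment'].round(2))
t=snap('top');np.save('t6.npy',t,allow_pickle=True)
E
python3 e.py t6.npy
```

```text
pos [0.53   0.0823 0.0999] yang -87.28 tilt 0.2 tooldelta cm [ 0.41 -0.15  0.02] F [ 0.2 -9.7 10.1] t 15.575 0.13134835020203695 55.003749411553144
[-2.03 -0.01  0.04]
t6.npy edge s 0.3707 0.0003 slope -0.23
174 137.81 58 0.371
175 137.43 106 0.3723
176 137.46 106 0.3723
177 137.63 113 0.3719
178 137.74 109 0.3718
179 137.73 97 0.3719
180 137.65 82 0.3723
181 137.64 66 0.3724
182 137.67 25 0.3725
```

Call:
step_arm:
  steps:
    - [[0,-0.1,0.03],[0,0,0]]
    - [[0,-0.06,0],[0,0,0]]
    - [[0,0,0],[0,0,0]]
    - [[0,0,0],[0,0,0]]
    - [[0,0,0],[0,0,0]]

```text
clock: 16.25
tool_pos: [0.5299, 0.0827, 0.0997]
eef_rot: [1.0, 0.023, 0.001, 0.002]
contact_force: [0.5, -12.6, 12.2]
opening: 0.129
finger_force: 55.0
```

```bash
python3 go.py 0.534 0.084 .0997
python3 - <<'E'
from h import *
st=sensors.get_state();print(st['moment'].round(2))
t=snap('top');np.save('t7.npy',t,allow_pickle=True)
s=snap('scene');b=cv2.resize(s['img'][150:270,290:490],(800,480),interpolation=cv2.INTER_CUBIC)
cv2.imwrite('pics/f.png',b[:,:,::-1])
E
python3 e.py t7.npy
```

```text
pos [0.5299 0.0827 0.0997] yang -87.35 tilt 0.27 tooldelta cm [ 0.41 -0.11  0.  ] F [  0.5 -12.6  12.2] t 16.25 0.12891418128449977 55.01866528764367
[-2.39  0.06  0.1 ]
t7.npy edge s 0.3712 0.0004 slope -0.36
174 137.94 55 0.3706
175 137.45 103 0.3722
176 137.5 107 0.3722
177 137.65 109 0.3719
178 137.73 110 0.3718
179 137.71 97 0.372
180 137.65 86 0.3723
181 137.66 67 0.3724
182 137.65 23 0.3725
```

View pics/f.png

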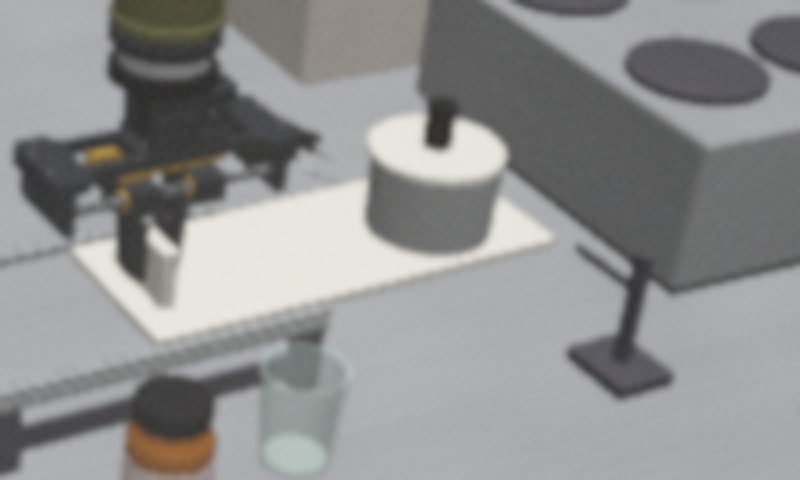

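The view shows the closed canister upright on the flat board. The board's near corner is at (553,238) and the pointer tip at (578,247). As a cross-check I'll compare the two in this camera too.

Run:
```python
from h import *
s=np.load('scene0.npy',allow_pickle=True).item();d=np.array([-.0503,.9987])
for n,u,v,z in(('corner',553,238,.068),('tip',578,247,.071),('finger root',630,278,.071)):
    P=onz(s,(u+.5)/4+289.5,(v+.5)/4+149.5,z)[:2];print(n,P.round(4),(P@d).round(4))
t=np.load('t7.npy',allow_pickle=True).item()
from e import ptr
print('top tip',onz(t,137.65,182,.071))
```

```text
corner [0.5764 0.3985] 0.369
tip [0.5976 0.4044] 0.3739
finger root [0.6461 0.413 ] 0.38
top tip [0.59449283 0.40294878 0.071     ]
```

Run:
```python
from h import *
s=snap('scene');d=np.array([-.0503,.9987]);n=np.array([.9987,.0503])
g=s['img'].astype(float).mean(2)
E=[]
for v in range(202,209):
    row=g[v,412:440];k=np.where((row[:-1]>=198)&(row[1:]<198))[0]
    if len(k):
        k=k[-1];u=412+k+(row[k]-198)/(row[k]-row[k+1]);P=onz(s,u,v,.068)[:2];E.append((u,v,P@n,P@d))
print(np.round(E,4).tolist())
Q=[]
for u in range(434,448):
    col=g[205:226,u];w=np.clip(np.median(col)-col-10,0,None)
    if w.sum()>15: v=(w@np.arange(205,226))/w.sum();P=onz(s,u,v,.071)[:2];Q.append((u,v,P@n,P@d))
print(np.round(Q,4).tolist())
```

```text
[[419.4762, 202.0, 0.5519, 0.3728], [420.881, 203.0, 0.5584, 0.3729], [422.2889, 204.0, 0.5649, 0.373], [423.5778, 205.0, 0.5713, 0.3728], [424.8085, 206.0, 0.5775, 0.3724], [426.1951, 207.0, 0.5839, 0.3724], [427.28, 208.0, 0.5898, 0.3716]]
[[434.0, 209.1991, 0.6071, 0.3818], [435.0, 209.3496, 0.609, 0.3839], [436.0, 209.475, 0.6108, 0.3862], [437.0, 209.4404, 0.6118, 0.3891], [438.0, 209.2821, 0.6123, 0.3924], [439.0, 209.197, 0.6131, 0.3955], [440.0, 209.5341, 0.6158, 0.3969], [441.0, 209.1903, 0.6155, 0.401], [442.0, 209.5072, 0.6181, 0.4025], [443.0, 209.5061, 0.6193, 0.4053], [444.0, 209.729, 0.6215, 0.4072], [447.0, 221.7676, 0.677, 0.37]]
```

Scene gap is about 1.1 mm and top gap about 1.0 mm, so they agree. One more small nudge.

Call:
step_arm:
  steps:
    - [[0,-0.1,0],[0,0,0]]
    - [[0,-0.1,0],[0,0,0]]
    - [[0,0,0],[0,0,0]]
    - [[0,0,0],[0,0,0]]
    - [[0,0,0],[0,0,0]]
    - [[0,0,0],[0,0,0]]

```text
clock: 17.15
tool_pos: [0.5299, 0.0849, 0.0998]
eef_rot: [1.0, 0.023, 0.001, 0.002]
contact_force: [0.5, -12.7, 12.1]
opening: 0.132
finger_force: 55.0
```

```bash
python3 go.py 0.534 0.084 .0997
python3 - <<'E'
from h import *
st=sensors.get_state();print(st['moment'].round(2))
t=snap('top');np.save('t8.npy',t,allow_pickle=True)
E
python3 e.py t8.npy
```

```text
pos [0.5299 0.0849 0.0998] yang -87.34 tilt 0.26 tooldelta cm [0.4  0.1  0.01] F [  0.5 -12.7  12.1] t 17.15 0.13214370676854353 55.01377676613629
[-2.39  0.09  0.03]
t8.npy edge s 0.3733 0.0004 slope 0.01
174 137.87 64 0.3708
175 137.39 107 0.3724
176 137.47 110 0.3723
177 137.64 109 0.3719
178 137.76 111 0.3717
179 137.72 99 0.3719
180 137.61 85 0.3724
181 137.65 62 0.3724
182 137.71 21 0.3723
```

```bash
python3 -c "
from h import *
print(finish_job())"
```

```text
the job is handed in; nothing more can be done
None
```

I handed the job in with the small white lid seated on the canister and the board still gripped flat. The cameras put its outer end about 1 mm past the pointer, which is within their roughly 2 mm accuracy.

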